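# Change the analyser over from the yellow to the blue reagent

### The arm

A 6-joint arm with a two-finger parallel gripper is mounted at the origin on the work surface. World frame = base frame: x ahead of the robot, y to its left, z up, the work surface at z = 0. Lengths are in m, angles in degrees, forces in N, time in s.
With the tool pointing down it reaches from about 0.4 to 0.825 m from the base axis. Payload 7 kg.
Tool frame: the origin (TCP) lies midway between the tips of the shut fingers; the grasp point (between the pads) lies 19 mm behind it; x points along the fingers, z is the direction in which the jaws open and shut, and the axes are right-handed (so a half turn about x gives the same grasp; the last joint's range is limited). The gripper opens to 88 mm and grips with 3 to 60 N. Pads are 19 mm wide; open, the fingers measure 130 mm over their backs; the gripper's body (78 mm by 193 mm) begins 47 mm behind the grasp point.
Start: joints at [16.507, 20.546, 0.682, 0, -70.136, -16.507], TCP at [0.675, -0, 0.227] pointing down, gripper open.
Joint ranges: [-176.03, 176.03], [-82.01, 121.73], [-58.28, 71.71], [-173.87, 95.51], [-174.79, -0.11], [-173.66, 173.66]. Speed limits (degrees/s): [136.94, 136.94, 172.46, 180, 180, 180].

### API

Orientations are given as [roll, pitch, yaw] about the fixed x, y, z axes, in that order (R = Rz(yaw) Ry(pitch) Rx(roll)).
In Python, from plant import ctrl gives the robot as it stands. The module is installed in compiled form; this text tells all that it offers.
- The arm moves only by the tool servo_tool, never from a script. Its argument "deltas" is a list of rows, each a list of 3 entries, a list of its own where there are three numbers: the turn, a rotation vector about the tool's x, y, z in degrees, then the shift along the tool's x, y, z in cm, then the finger opening in cm, from 0 to 8.76. A call has 1 to 5 rows; each row is the pose to reach, as a shift and turn from the pose measured when the call began, along the tool's axes at that moment; what a row does not reach only later rows make up. A row lasts 1/10 s, in which the tool goes at most 50 mm and 8.59 degrees, less where a joint would pass 70% of its speed; a pose out of reach is approached as far as the arm can. A call with a gripper value outside its range is refused whole. The fingers move at their own pace and stop on an object; the grip force is fixed at half the most. Time passes only in rows, so rows that repeat a pose let the fingers close. It gives the time, the measured TCP pose, the force and the opening at its end, in the units of the state.
- ctrl.get_obs(): the state, without advancing time (a new reading comes with each control period).
- ctrl.snapshot(name): name is "scene" or "side" or "wrist"; returns a dict with "image" (480x640x3 uint8, red, green, blue), "vertical_fov" (degrees; the focal length in pixels is half the picture's height over the tangent of half this angle, whatever the lens; pixels are square), "cx", "cy" (the principal point, pixels), "k1" (the pictures are not rectified: a ray, as slopes to the right and down, at radius r is drawn at 1 + k1 r^2 times it, then the intrinsics apply), "rvec" (rotation vector, rad) and "tvec" (3), from world to camera coordinates, as OpenCV has them. Camera axes: x right, y down, z forward; pixel columns grow to the right and rows downward; lengths in m; the calibration is good to about 2 mm. A picture is of the moment at which its call begins. There is no depth.
- ctrl.close_job(): hands the job in, once; it reports no verdict.
The state is a dict: "clock": time; "joint_pos": joint angles; "qvel": joint speeds; "tau": joint torques, N m; "tool_pos": TCP position; "orientation": TCP orientation; "force": force on the tool from outside, world axes, zero at the start; "moment": the same for the moment, N m; "opening": finger opening in m.
Only numpy, scipy, OpenCV 4.12 (cv2) and the standard library are available. Lean on these libraries where they do the work, as an engineer would, in place of code of your own. Each camera call takes 0.05 s, during which the arm holds its last target. There are 200 camera calls.

### The job

Change the analyser over from the yellow reagent to the blue one. First press the yellow bottle's push-pull cap down fully shut; then lift the clear dust cover off the blue bottle and set it down, without dropping it, open end down and wholly on the green mat; and last pull the blue cap up until it is fully open. Leave the red cap at the height where it is, and do not disturb the cuvette rack or the tip box.

Things in the scene. Friction and masses are not known exactly. Their poses are not given: they have to be found in the camera images.
- analyser: white bench-top analyser, fixed, 260 (x) x 340 (y) mm, flat deck 75 mm above the bench with a dark panel; origin at the centre of its underside. Three bottles stand sunk in the deck in a row along its y axis, 100 mm apart (5 mm beyond the centre in x), in any colour order. At the far edge of the deck (x = +102 mm, y = 50 to 130 mm) a white paper-roll bulge rises 18 mm above the deck
- yellow_cap_top (a point): centre of the top face of the yellow push-pull cap: an upright ribbed cylinder 34 mm in diameter (about 36 over its ribs) and 60 mm tall, on a white stem. Shut, its top is 70 mm above the deck (145 mm above the bench); fully open, 40 mm higher. It starts half to fully open
- yellow_cap (a joint): lift of the yellow cap in m: 0 shut, 0.040 fully open at its stop; captive, it does not come off. It clicks home by itself in about the last 5 mm at each end and stays where it is left at half height; about 10 N starts it out of either end
- blue_cap_top (a point): centre of the top face of the blue cap, of the same shape and size; it starts shut, under the dust cover
- blue_cap (a joint): lift of the blue cap in m, as for the yellow one
- red_cap_top (a point): centre of the top face of the red cap, of the same shape and size; it starts part open and must stay as it is
- red_cap (a joint): lift of the red cap in m, as for the yellow one
- cover: loose clear plastic dust cover, about 0.12 kg: an upside-down cup, outside diameter 58 mm, inside 52 mm, 84 mm tall, 80 mm deep inside, with a white knob on top. It stands on the deck over the blue cap, open end down. Origin at the centre of its open rim (underside), z up to the knob
- cover_knob (a point): centre of the top of the cover's white knob, 114 mm above the cover's underside; the knob is an upright cylinder 24 mm in diameter, its side 26 mm tall below this point
- mat: green square mat fixed on the bench, 160 x 160 mm, 4 mm thick; origin at the centre of its underside
- cuvettes: bystander: grey rack with a row of clear cuvettes lying on the analyser's deck on the robot's side of the bottles, 30 x 100 mm, 28 mm tall; origin at the centre of its underside
- tip_box: bystander: blue box of pipette tips on the bench, 120 x 85 mm, 61 mm tall; origin at the centre of its underside
Things that resemble listed ones, but are neither listed nor needed, are in the scene too. What is shaped like the part that bears yellow_cap_top but purple is not meant.

How it is judged (in metres and radians):
On the way, in this order (a step that is already met when the one before it is completed fails the run):
1. the yellow cap is pressed fully shut (value of joint yellow_cap below 0.004 m), for 0.2 s.
2. the dust cover stands open end down, wholly on the green mat (x of cover in the frame of mat between -0.054 and 0.054 m and y of cover in the frame of mat between -0.054 and 0.054 m and z of cover in the frame of mat below 0.008 m and angle between cover's own z axis and vertical below 0.1 rad and linear speed of cover below 0.03 m/s), for 0.2 s.
3. the blue cap is pulled fully open (value of joint blue_cap above 0.035 m), for 0.2 s.
At the end, for the whole second after the job is handed in: The yellow cap is shut (lift under 4 mm) and the blue cap fully open (lift over 35 mm); the red cap is within 6 mm of where it started; the dust cover stands at rest and upright (within 0.1 rad), open end down and wholly on the green mat (its centre within 54 mm of the mat's centre along each side) (all of step 2 and value of joint yellow_cap below 0.004 m and value of joint blue_cap above 0.035 m and distance of red_cap_top from where it was at the start of the episode below 0.006 m); the robot touches nothing.
It fails at once if the red cap is moved by more than 6 mm (distance of red_cap_top from where it was at the start of the episode above 0.006 m).
It fails at once if the dust cover is dropped (falls freely faster than 0.7 m/s, about 25 mm) (contact force between cover and anything else below 0.05 N and linear speed of cover above 0.7 m/s).
It fails at once if the cuvette rack is moved by more than 20 mm (distance of cuvettes from where it was at the start of the episode above 0.02 m).
It fails at once if the tip box is moved by more than 20 mm (distance of tip_box from where it was at the start of the episode above 0.02 m).
It also fails if it takes over 64 s, if anything falls off the work surface, if the arm or the gripper's body presses on something with over 40 N, if the wrist force passes 120 N, or if a joint passes its speed limit or range.

## Working session

There is one attempt and no reset: what is moved stays moved. The work goes in short steps, Python scripts to look and compute and a tool call to move; the robot and the scene stay as the last step left them, time stands still between calls to the robot, and variables do not carry over. Pictures are saved under pics/ and viewed, on a budget of 10 in all, crops included, one or two more only if the job needs it, and the job is handed in when it is done.

Besides the shell and the picture viewer there is one more tool, called after "Emit:" by a JSON object that holds its "op" and its "data". servo_tool: Moves the arm, as the interface text tells. Its arguments: {"type":"object","properties":{"deltas":{"type":"array","items":{"type":"array"}}},"required":["deltas"]}

```bash
mkdir -p pics; cat > h.py <<'E'
import numpy as np, cv2
from plant import ctrl
def snap(n,f=None):
    s=ctrl.snapshot(n); s['n']=n
    if f: cv2.imwrite('pics/'+f,s['image'][:,:,::-1])
    return s
def K(s):
    f=240/np.tan(np.radians(s['vertical_fov'])/2)
    return f
def ray(s,u,v):
    f=K(s); xd=np.array([(u-s['cx'])/f,(v-s['cy'])/f]); x=xd.copy()
    for _ in range(30): x=xd/(1+s['k1']*(x@x))
    R=cv2.Rodrigues(np.array(s['rvec'],float))[0]; t=np.array(s['tvec'],float).ravel()
    return -R.T@t, R.T@np.array([x[0],x[1],1.])
def plane(s,u,v,z):
    o,d=ray(s,u,v); return o+d*(z-o[2])/d[2]
def proj(s,p):
    R=cv2.Rodrigues(np.array(s['rvec'],float))[0]; c=R@np.array(p,float)+np.array(s['tvec'],float).ravel()
    x=c[:2]/c[2]; x=x*(1+s['k1']*(x@x)); return x*K(s)+[s['cx'],s['cy']]
def tri(a,b):
    (o1,d1),(o2,d2)=ray(*a),ray(*b)
    A=np.stack([d1,-d2],1); l=np.linalg.lstsq(A,o2-o1,rcond=None)[0]
    p,q=o1+l[0]*d1,o2+l[1]*d2; return (p+q)/2,np.linalg.norm(p-q)
E
python3 - <<'E'
from h import *
import pickle
S={n:snap(n) for n in('scene','side','wrist')}
pickle.dump(S,open('S.pkl','wb'))
for n in S:
    s=S[n]; print(n,ray(s,320,240)[0].round(3),ray(s,320,240)[1].round(2),s['vertical_fov'],s['k1'])
im=np.hstack([S['scene']['image'],S['side']['image']])[:,:,::-1]
cv2.imwrite('pics/a.png',S['scene']['image'][:,:,::-1]); cv2.imwrite('pics/b.png',S['side']['image'][:,:,::-1])
print(ctrl.get_obs())
E
```

```text
scene [1.128 0.714 0.826] [-0.47 -0.66 -0.59] 46.88551767003982 -0.1608619949051186
side [ 0.266 -0.681  0.975] [ 0.29  0.57 -0.77] 55.25811530167577 -0.002618011722452944
wrist [ 0.675 -0.084  0.384] [ 0.01  0.33 -0.94] 67.61055703625863 0.009173754317371144
{'clock': 0.15, 'joint_pos': array([ 1.65061907e+01,  2.05829680e+01,  6.46725957e-01, -1.44100631e-02,
       -7.01366353e+01, -1.65062267e+01]), 'qvel': array([ 0.00302876, -0.23129018,  0.15912592,  0.08140847, -0.03583679,
        0.04330939]), 'tau': array([ 1.39394037e-04, -5.83274567e+01,  2.93289685e+01,  7.00122759e+00,
        8.75052094e-03, -9.76538854e-05]), 'tool_pos': array([ 6.74633403e-01, -3.59237999e-05,  2.25834618e-01]), 'orientation': array([   5.97629106,   89.92587378, -174.0286498 ]), 'force': array([0.77016087, 1.12619463, 0.1410553 ]), 'moment': array([ 0.03911505, -0.04153619,  0.0523207 ]), 'opening': 0.08785820984692665}
```

View pics/a.png

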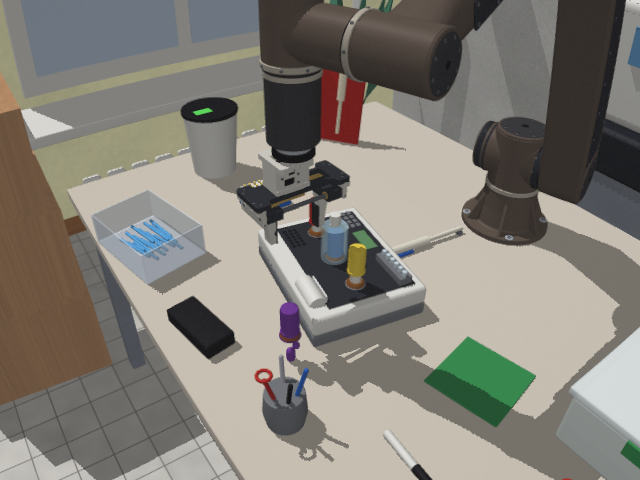

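View pics/b.png

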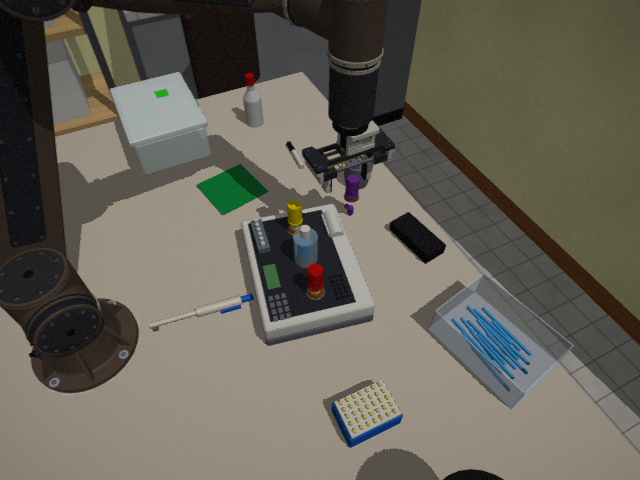

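Scene view: the yellow cap is at (357,262), the covered blue at (334,240) and the red at (316,222). The purple decoy is at (290,320) and the mat at (480,380). Side view: yellow (295,215), cover (306,245), red (315,280), purple decoy (352,188) and mat (232,190). There's also a red-topped spray bottle at (250,90), which isn't the target. I choose the yellow cap in the deck row. Next I measure and check one close crop.

```bash
cat > m.py <<'E'
from h import *
def blob(s,hue,roi,smin=130,vmin=60):
    hsv=cv2.cvtColor(s['image'],cv2.COLOR_RGB2HSV); m=np.zeros((480,640),np.uint8)
    for a,b in hue: m|=cv2.inRange(hsv,(a,smin,vmin),(b,255,255))
    r=np.zeros_like(m); x0,y0,x1,y1=roi; r[y0:y1,x0:x1]=m[y0:y1,x0:x1]
    r=cv2.morphologyEx(r,cv2.MORPH_OPEN,np.ones((3,3),np.uint8))
    n,l,st,c=cv2.connectedComponentsWithStats(r); 
    i=1+st[1:,4].argmax(); return (l==i).astype(np.uint8),st[i],c[i]
E
python3 - <<'E'
from m import *
import pickle
S=pickle.load(open('S.pkl','rb')); a,b=S['scene'],S['side']
Y=[(20,34)];Rd=[(0,6),(174,180)]
for nm,h,ra,rb in(('yel',Y,(335,235,380,290),(280,195,310,235)),('red',Rd,(300,190,330,240),(300,255,335,300))):
    ma,sa,ca=blob(a,h,ra,150); mb,sb,cb=blob(b,h,rb,150)
    print(nm,sa,ca.round(1),sb,cb.round(1),[x.round(4) if hasattr(x,'round') else x for x in tri((a,*ca),(b,*cb))])
for s,r in((a,(400,320,560,440)),(b,(180,150,290,225))):
    m,st,c=blob(s,[(40,85)],r,80,30)
    q=cv2.minAreaRect(np.argwhere(m)[:,::-1].astype(np.float32)); 
    cn=max(cv2.findContours(m,0,2)[0],key=cv2.contourArea); ap=cv2.approxPolyDP(cn,6,True)[:,0]
    P=np.array([plane(s,*p,.004) for p in ap]); print('mat',ap.tolist(),P[:,:2].round(3).tolist(),P.mean(0).round(4))
c1=cv2.resize(a['image'][180:340,250:430],None,fx=3,fy=3,interpolation=2); c2=cv2.resize(b['image'][180:340,230:390],None,fx=3,fy=3,interpolation=2)
o=np.hstack([c1,c2])[:,:,::-1]; cv2.imwrite('pics/c.png',cv2.resize(o,None,fx=.78,fy=.78)); print(o.shape)
E
```

```text
yel [347 243  19  33 536] [356.3 259.6] [287 200  16  26 350] [294.5 212.6] [array([0.5581, 0.0422, 0.1398]), np.float64(0.0018)]
red [309 220   3   3   9] [310. 221.] [307 264  17  27 390] [315.1 277. ] [array([ 0.5319, -0.1466,  0.1188]), np.float64(0.0151)]
mat [[466, 338], [425, 381], [497, 425], [534, 375]] [[0.419, 0.246], [0.567, 0.279], [0.532, 0.43], [0.383, 0.396]] [0.4755 0.3377 0.004 ]
mat [[241, 165], [197, 184], [222, 214], [266, 191]] [[0.54, 0.422], [0.389, 0.4], [0.417, 0.247], [0.566, 0.278]] [0.4781 0.3368 0.004 ]
(480, 1020, 3)
```

View pics/c.png

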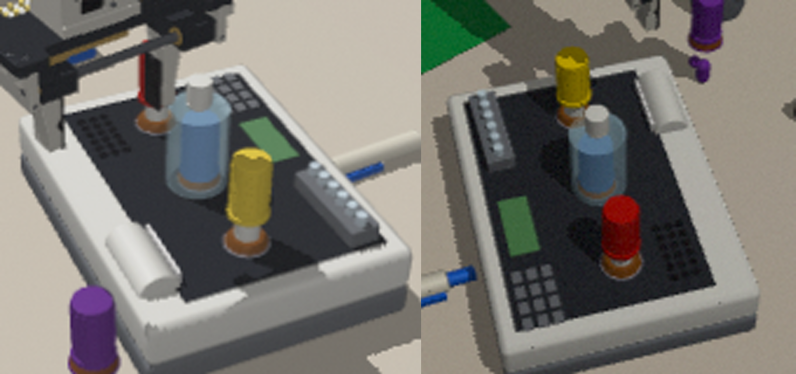

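Crop: the yellow ribbed cap sits in the deck row next to the cover, and the purple one stands on the bench, so the choice is confirmed. Next I measure the knob, the row direction and the tool axes.

```bash
python3 - <<'E'
from m import *
import pickle
from scipy.spatial.transform import Rotation as Ro
S=pickle.load(open('S.pkl','rb')); a,b=S['scene'],S['side']
def white(s,roi):
    hsv=cv2.cvtColor(s['image'],cv2.COLOR_RGB2HSV); m=cv2.inRange(hsv,(0,0,120),(180,45,255))
    x0,y0,x1,y1=roi; n,l,st,c=cv2.connectedComponentsWithStats(m[y0:y1,x0:x1].copy()); i=1+st[1:,4].argmax()
    print(st[i]); return c[i]+[x0,y0]
ka=white(a,(325,208,350,232)); kb=white(b,(295,222,315,240))
k,e=tri((a,*ka),(b,*kb)); print('knob',ka,kb,k,e, plane(a,*ka,.176),plane(b,*kb,.176))
mb,sb,cb=blob(b,[(0,6),(174,180)],(300,255,335,300),150)
for z in(.125,.135,.145): print('red',z,plane(b,*cb,z))
o=ctrl.get_obs(); print(Ro.from_euler('xyz',o['orientation'],degrees=True).as_matrix().round(3))
E
```

```text
[  0   0  25  22 351]
[ 5  3 11 10 66]
knob [335.72649573 216.56695157] [304.92424242 228.43939394] [ 0.54231947 -0.05226609  0.18568228] 0.003397841815471971 [ 0.53181904 -0.06320399  0.176     ] [ 0.54707521 -0.04564903  0.176     ]
red 0.125 [ 0.52375242 -0.14621269  0.125     ]
red 0.135 [ 0.5207139  -0.15250195  0.135     ]
red 0.145 [ 0.51767537 -0.15879121  0.145     ]
[[-0.001 -0.    -1.   ]
 [-0.    -1.     0.   ]
 [-1.     0.     0.001]]
```

Emit:
{"op": "servo_tool", "data": {"deltas": [[[3, 0, 0], [0, -1.0, 2.9], 0], [[6, 0, 0], [0, -2.1, 5.8], 0], [[9, 0, 0], [0, -3.2, 8.8], 0], [[10.7, 0, 0], [0, -4.2, 11.7], 0], [[10.7, 0, 0], [0, -4.2, 11.7], 0]]}}

```text
clock: 0.65
tool_pos: [0.5548, 0.0426, 0.2265]
orientation: [-15.8, 89.9, 153.5]
force: [0.4, 0.6, -0.4]
opening: 0.0535
```

```bash
python3 - <<'E'
from m import *
w=snap('wrist','d.png'); a=snap('scene'); b=snap('side')
ma,sa,ca=blob(a,[(20,34)],(335,235,380,290),150); mb,sb,cb=blob(b,[(20,34)],(280,195,310,235),150)
print(tri((a,*ca),(b,*cb)),sa,sb)
ma,sa,ca=blob(a,[(0,6),(174,180)],(300,190,330,240),150);mb,sb,cb=blob(b,[(0,6),(174,180)],(300,255,335,300),150)
print(tri((a,*ca),(b,*cb)),sa,sb)
print(ctrl.get_obs()['tool_pos'], ray(w,320,240))
E
```

```text
(array([0.5579826 , 0.04196277, 0.13943547]), np.float64(0.0019007731075873075)) [347 244  19  32 530] [288 200  15  26 337]
(array([ 0.52185072, -0.15143293,  0.13253974]), np.float64(0.0016162426540523031)) [310 199  14  26 276] [307 264  17  27 396]
[0.55791706 0.04212076 0.22627633] (array([ 0.53980337, -0.03954304,  0.38473634]), array([ 0.06797255,  0.32412571, -0.94396378]))
```

View pics/d.png

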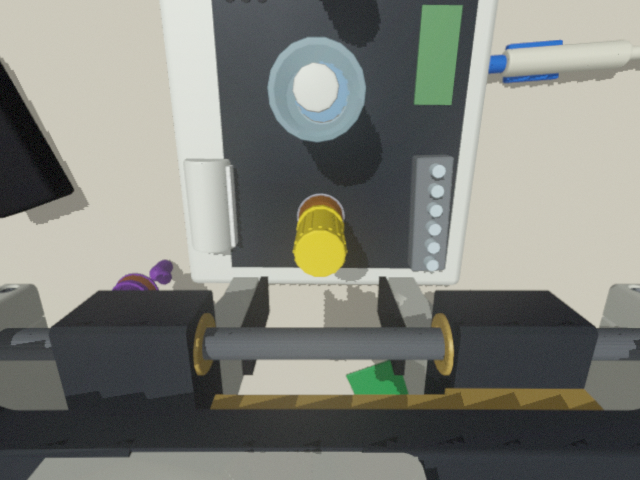

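Wrist view: the yellow top is at (320,253) and the cover's knob top at (316,88). The yellow top is about 0.170 m high and the tool is centred over it. Pressing down.

Emit:
{"op": "servo_tool", "data": {"deltas": [[[0, 0, 0], [1, 0, 0], 0], [[0, 0, 0], [2.2, 0, 0], 0], [[0, 0, 0], [3.4, 0, 0], 0], [[0, 0, 0], [4.6, 0, 0], 0], [[0, 0, 0], [5.4, 0, 0], 0]]}}

```text
clock: 1.3
tool_pos: [0.5573, 0.0418, 0.1702]
orientation: [25.3, 89.8, -165.4]
force: [-0.4, -0.3, 1.2]
opening: 0.0028
```

Emit:
{"op": "servo_tool", "data": {"deltas": [[[0, 0, 0], [0.7, 0, 0], 0], [[0, 0, 0], [1.3, 0, 0], 0], [[0, 0, 0], [1.9, 0, 0], 0], [[0, 0, 0], [2.5, 0, 0], 0], [[0, 0, 0], [2.5, 0, 0], 0]]}}

```text
clock: 1.8
tool_pos: [0.5581, 0.0418, 0.1452]
orientation: [42.4, 89.9, -148.2]
force: [1.4, 0.2, 2.3]
opening: 0.0004
```

Emit:
{"op": "servo_tool", "data": {"deltas": [[[0, 0, 0], [0.15, 0, 0], 0], [[0, 0, 0], [0.3, 0, 0], 0], [[0, 0, 0], [0.3, 0, 0], 0], [[0, 0, 0], [0.3, 0, 0], 0]]}}

```text
clock: 2.2
tool_pos: [0.5585, 0.0417, 0.1442]
orientation: [121.4, 89.9, -69.2]
force: [-5.6, 1.0, 17.9]
opening: 0.0003
```

Emit:
{"op": "servo_tool", "data": {"deltas": [[[0, 0, 0], [-2, 0, 0], 0], [[0, 0, 0], [-4.5, 0, 0], 0], [[0, 0, 0], [-7, 0, 0], 2], [[0, 0, 0], [-9, 0, 0], 5], [[0, 0, 0], [-9, 0, 0], 5]]}}

```text
clock: 2.7
tool_pos: [0.5597, 0.0422, 0.2369]
orientation: [-165.7, 89.7, 3.7]
force: [-0.7, -0.6, -0.6]
opening: 0.019
```

```bash
python3 - <<'E'
from m import *
import pickle
w=snap('wrist'); a=snap('scene'); b=snap('side')
ma,sa,ca=blob(a,[(20,34)],(335,235,380,300),150); mb,sb,cb=blob(b,[(20,34)],(280,195,310,240),150)
print('yel',tri((a,*ca),(b,*cb)),sa,sb)
ma,sa,ca=blob(a,[(0,6),(174,180)],(300,190,330,240),150);mb,sb,cb=blob(b,[(0,6),(174,180)],(300,255,335,300),150)
print('red',tri((a,*ca),(b,*cb)),sa,sb)
hsv=cv2.cvtColor(w['image'],cv2.COLOR_RGB2HSV); c0=proj(w,(.541,-.055,.189)).astype(int); print(c0)
m=cv2.inRange(hsv,(0,0,150),(180,40,255)); n,l,st,c=cv2.connectedComponentsWithStats(m)
for i in range(1,n):
    if st[i,4]>150: print(st[i],c[i].round(1),plane(w,*c[i],.189).round(4))
cv2.imwrite('pics/e.png',w['image'][:,:,::-1]); print(ctrl.get_obs()['tool_pos'])
E
```

```text
yel (array([0.55825847, 0.04334408, 0.11660379]), np.float64(0.0005210749084611901)) [347 253  18  33 525] [288 207  15  25 308]
red (array([ 0.52122466, -0.15213854,  0.13380137]), np.float64(0.0010982448889402428)) [309 198  15  28 312] [307 264  17  27 396]
[324  84]
[     0      0    640    328 117267] [330.8 162.2] [ 0.5452 -0.0142  0.189 ]
[ 280   40   89   93 3101] [318.5  77.9] [ 0.5438 -0.0589  0.189 ]
[298 105  55  23 245] [325.5 117.3] [ 0.5437 -0.0386  0.189 ]
[433 161  16  15 174] [440.9 167.6] [4.84e-01 4.00e-04 1.89e-01]
[432 180  16  15 171] [439.6 187.1] [0.4857 0.0115 0.189 ]
[431 199  15  15 166] [438.  205.7] [0.4876 0.0224 0.189 ]
[430 217  15  15 167] [436.8 224. ] [0.4893 0.0336 0.189 ]
[428 234  16  16 170] [435.3 241.4] [0.4911 0.0445 0.189 ]
[166 275  19  15 173] [175.8 282.5] [0.6551 0.0421 0.189 ]
[ 57 360  32  42 671] [ 71.5 374.7] [0.7473 0.0964 0.189 ]
[ 286  360   75   35 2129] [322.  378.6] [0.5776 0.1314 0.189 ]
[ 510  360   80   50 3468] [548.8 383.2] [0.4234 0.1632 0.189 ]
[  30  453  395   27 8108] [234.5 467.5] [0.6585 0.1999 0.189 ]
[0.55788671 0.04182696 0.23325132]
```

```bash
python3 - <<'E'
from m import *
w=snap('wrist'); g=cv2.cvtColor(w['image'],cv2.COLOR_RGB2HSV)[20:150,260:400]
for v in(190,205,220):
    m=cv2.inRange(g,(0,0,v),(180,25,255)); n,l,st,c=cv2.connectedComponentsWithStats(m); i=1+st[1:,4].argmax()
    u=c[i]+[260,20]; print(v,st[i],u,plane(w,*u,.189).round(4))
print(proj(w,(.558,.043,.146)))
mb,sb,cb=blob(w,[(20,34)],(250,180,400,330),130); print(sb,cb)
cv2.imwrite('pics/e.png',w['image'][20:320,200:460,::-1])
E
```

```text
190 [  40   45   44   47 1552] [321.65657216  88.19523196] [ 0.5409 -0.0538  0.189 ]
205 [  41   46   42   45 1476] [321.59620596  88.1104336 ] [ 0.5409 -0.0538  0.189 ]
220 [ 42  46  35  36 731] [317.04787962  81.28043776] [ 0.5427 -0.0575  0.189 ]
[323.39483182 238.31248798]
[ 301  197   48   64 2481] [324.32124143 228.89197904]
```

View pics/e.png

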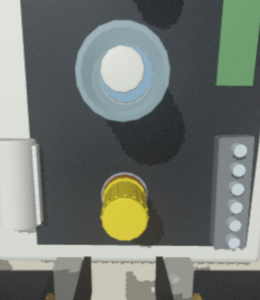

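The crop shows the yellow cap shut with no stem visible and the knob top at about (322,88) in the full picture. The knob is at (0.541, −0.054). Moving over it and descending.

Emit:
{"op": "servo_tool", "data": {"deltas": [[[0, 0, 0], [0, 2.5, 0], 6], [[0, 0, 0], [0, 5, 0], 6], [[0, 0, 0], [0, 7.5, -0.1], 6], [[0, 0, 0], [0, 9.75, -0.1], 6], [[0, 0, 0], [0, 9.75, -0.1], 6]]}}

```text
clock: 3.4
tool_pos: [0.5396, -0.0562, 0.232]
orientation: [35.4, 89.8, -155.3]
force: [-0.8, 1.2, -0.4]
opening: 0.0599
```

Emit:
{"op": "servo_tool", "data": {"deltas": [[[0, 0, 0], [0.5, 0, 0], 6], [[0, 0, 0], [2, 0, 0], 6], [[0, 0, 0], [3.5, 0, 0], 6], [[0, 0, 0], [5, 0, 0], 6], [[0, 0, 0], [5, 0, 0], 6]]}}

```text
clock: 3.9
tool_pos: [0.5379, -0.0557, 0.1791]
orientation: [24.7, 89.5, -166.0]
force: [-0.2, 0.3, 0.0]
opening: 0.0602
```

```bash
python3 - <<'E'
from m import *
o=ctrl.get_obs(); print(o['tool_pos'],o['force'],o['opening'])
E
```

```text
[ 0.53785505 -0.05573876  0.1791139 ] [-0.1748218   0.27774697  0.02161144] 0.06018817249900231
```

Emit:
{"op": "servo_tool", "data": {"deltas": [[[0, 0, 0], [0.4, -0.2, -0.25], 6], [[0, 0, 0], [0.9, -0.2, -0.25], 6], [[0, 0, 0], [1.4, -0.2, -0.25], 6], [[0, 0, 0], [1.4, -0.2, -0.25], 6]]}}

```text
clock: 4.3
tool_pos: [0.5402, -0.0542, 0.1645]
orientation: [23.9, 89.4, -166.8]
force: [-0.8, -0.8, 0.6]
opening: 0.0595
```

Emit:
{"op": "servo_tool", "data": {"deltas": [[[0, 0, 0], [0, 0, 0], 3], [[0, 0, 0], [0, 0, 0], 1.5], [[0, 0, 0], [0, 0, 0], 0], [[0, 0, 0], [0, 0, 0], 0], [[0, 0, 0], [0, 0, 0], 0]]}}

```text
clock: 4.8
tool_pos: [0.5403, -0.0542, 0.1646]
orientation: [23.7, 89.4, -167.1]
force: [-0.3, 0.3, -0.2]
opening: 0.0256
```

Emit:
{"op": "servo_tool", "data": {"deltas": [[[0, 0, 0], [0, 0, 0], 0], [[0, 0, 0], [0, 0, 0], 0], [[0, 0, 0], [-0.4, 0, 0], 0], [[0, 0, 0], [-1, 0, 0], 0], [[0, 0, 0], [-1, 0, 0], 0]]}}

```text
clock: 5.3
tool_pos: [0.5409, -0.0541, 0.1756]
orientation: [25.2, 89.5, -165.5]
force: [0.5, -0.6, -1.3]
opening: 0.0233
```

Emit:
{"op": "servo_tool", "data": {"deltas": [[[0, 0, 0], [-1.5, 0, 0], 0], [[0, 0, 0], [-3.5, 0, 0], 0], [[0, 0, 0], [-5.5, 0, 0], 0], [[0, 0, 0], [-7.5, 0, 0], 0], [[0, 0, 0], [-9, 0, 0], 0]]}}

```text
clock: 5.8
tool_pos: [0.5419, -0.0539, 0.2671]
orientation: [26.2, 89.6, -164.5]
force: [0.1, 0.2, -1.4]
opening: 0.0234
```

```bash
python3 - <<'E'
from m import *
from scipy.spatial.transform import Rotation as Ro
o=ctrl.get_obs(); print(o['tool_pos'],o['force'],o['opening'],o['joint_pos'].round(1))
print(Ro.from_euler('xyz',o['orientation'],degrees=True).as_matrix().round(3))
a=snap('scene','f.png')
E
```

```text
[ 0.54185736 -0.05393353  0.26708478] [ 0.06854778  0.19114725 -1.42384712] 0.023428811529630732 [ 14.9   7.1 -11.9   0.  -71.4 -25.7]
[[-0.007 -0.186 -0.983]
 [-0.002 -0.983  0.186]
 [-1.     0.003  0.006]]
```

View pics/f.png

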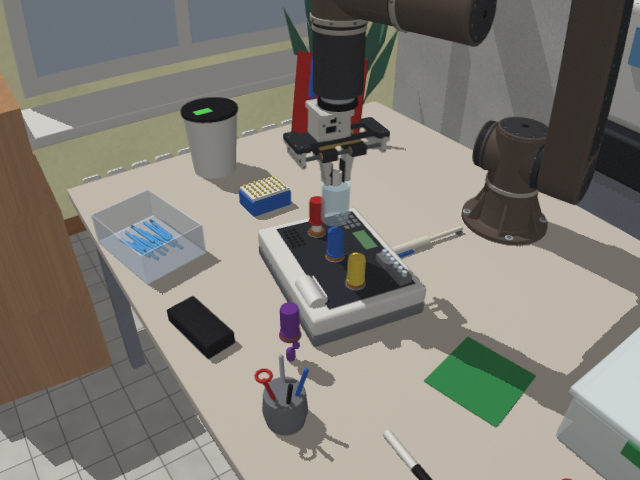

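The cover is in hand: in scene view it hangs at (336,200), with the blue cap uncovered at (335,243). Checking clearance to the white box near the mat.

```bash
python3 - <<'E'
from m import *
import pickle
S=pickle.load(open('S.pkl','rb')); b=S['side'];a=S['scene']
for p in((149,180),(210,152)): print('box bottom',plane(b,*p,0).round(3))
for p in((133,140),(208,122),(113,90),(178,75)):
  print('box top',[plane(b,*p,z).round(3)[:2].tolist() for z in(.1,.15,.2)])
for p in((563,410),(640,338)): print('sc',[plane(a,*p,z).round(3)[:2].tolist() for z in(.0,.1,.15,.2)])
E
```

```text
box bottom [0.262 0.488 0.   ]
box bottom [0.472 0.532 0.   ]
box top [[0.26, 0.565], [0.26, 0.494], [0.26, 0.423]]
box top [[0.49, 0.551], [0.477, 0.48], [0.465, 0.41]]
box top [[0.256, 0.867], [0.257, 0.778], [0.257, 0.69]]
box top [[0.479, 0.86], [0.467, 0.772], [0.455, 0.684]]
sc [[0.403, 0.484], [0.491, 0.512], [0.535, 0.526], [0.579, 0.54]]
sc [[0.101, 0.478], [0.225, 0.507], [0.288, 0.521], [0.35, 0.535]]
```

Emit:
{"op": "servo_tool", "data": {"deltas": [[[0, 0, 0], [0, -1.5, 0.5], 0], [[0, 0, 0], [0, -4, 1.4], 0], [[0, 0, 0], [0, -7, 2.5], 0], [[0, 0, 0], [0, -10, 3.6], 0], [[0, 0, 0], [0, -13, 4.7], 0]]}}

```text
clock: 6.35
tool_pos: [0.5203, 0.0834, 0.2688]
orientation: [38.2, 89.8, -152.6]
force: [0.1, -0.8, -1.4]
opening: 0.0233
```

Emit:
{"op": "servo_tool", "data": {"deltas": [[[0, 0, 0], [0, -3, 1.1], 0], [[0, 0, 0], [0, -6, 2.2], 0], [[0, 0, 0], [0, -9, 3.3], 0], [[0, 0, 0], [0, -11, 4.1], 0], [[0, 0, 0], [0, -12, 4.4], 0]]}}

```text
clock: 6.85
tool_pos: [0.4988, 0.2112, 0.268]
orientation: [35.3, 89.7, -155.3]
force: [-0.0, -0.3, -1.7]
opening: 0.0234
```

```bash
python3 - <<'E'
from m import *
from scipy.spatial.transform import Rotation as Ro
o=ctrl.get_obs(); R=Ro.from_euler('xyz',o['orientation'],degrees=True).as_matrix(); print(o['tool_pos'],o['opening'],o['joint_pos'].round(1));print(R.round(3))
print('delta cm',100*R.T@(np.array([.477,.337,.0955])-o['tool_pos']))
E
```

```text
[0.49881457 0.21117754 0.26804645] 0.023378901330861936 [ 43.6   6.7 -12.2  -0.1 -71.4 -54.2]
[[-0.004 -0.185 -0.983]
 [-0.002 -0.983  0.185]
 [-1.     0.003  0.004]]
delta cm [ 17.23916466 -12.0100385    4.40052297]
```

Emit:
{"op": "servo_tool", "data": {"deltas": [[[0, 0, 0], [0, -3, 1.1], 0], [[0, 0, 0], [0, -6, 2.2], 0], [[0, 0, 0], [0, -9, 3.3], 0], [[0, 0, 0], [0.5, -11.5, 4.2], 0], [[0, 0, 0], [1, -12, 4.4], 0]]}}

```text
clock: 7.35
tool_pos: [0.4773, 0.3391, 0.257]
orientation: [34.8, 89.7, -155.8]
force: [-0.0, -1.1, -2.3]
opening: 0.023
```

Emit:
{"op": "servo_tool", "data": {"deltas": [[[0, 0, 0], [1.5, 0, 0], 0], [[0, 0, 0], [4, 0, 0], 0], [[0, 0, 0], [7, 0, 0], 0], [[0, 0, 0], [10, 0, 0], 0], [[0, 0, 0], [12, 0, 0], 0]]}}

```text
clock: 7.85
tool_pos: [0.4762, 0.3371, 0.1345]
orientation: [42.1, 89.6, -148.5]
force: [-0.1, 0.2, -1.4]
opening: 0.0234
```

```bash
python3 - <<'E'
from m import *
from scipy.spatial.transform import Rotation as Ro
o=ctrl.get_obs(); R=Ro.from_euler('xyz',o['orientation'],degrees=True).as_matrix(); print(o['tool_pos'],o['opening'],o['force'])
print('delta cm',100*R.T@(np.array([.477,.337,.0935])-o['tool_pos']), R[:,0].round(4))
a=snap('scene','g.png')
E
```

```text
[0.47618513 0.33708502 0.13449706] 0.0233683602703575 [-0.07577955  0.1556578  -1.36369466]
delta cm [ 4.09908463 -0.02780201 -0.10505252] [-0.0066 -0.004  -1.    ]
```

View pics/g.png

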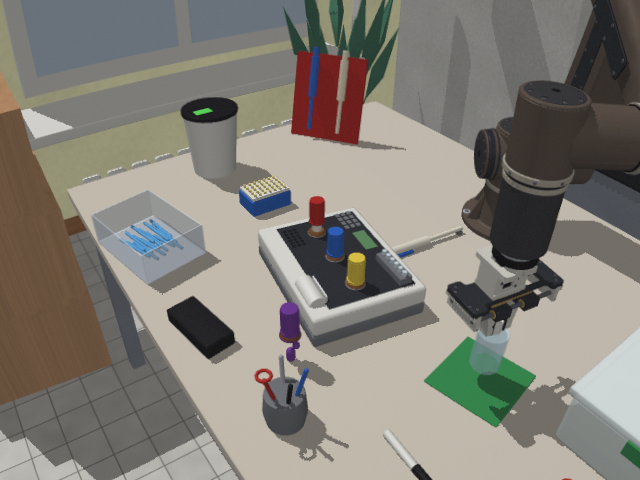

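The cover hangs upright over the middle of the mat at (487,350), about 40 mm up. Lowering it in small steps.

Emit:
{"op": "servo_tool", "data": {"deltas": [[[0, 0, 0], [1, 0, -0.1], 0], [[0, 0, 0], [2, 0, -0.1], 0], [[0, 0, 0], [3, 0, -0.1], 0], [[0, 0, 0], [3.6, 0, -0.1], 0], [[0, 0, 0], [3.7, 0, -0.1], 0]]}}

```text
clock: 8.4
tool_pos: [0.4755, 0.3354, 0.094]
orientation: [46.6, 89.3, -144.0]
force: [0.0, 0.1, -1.4]
opening: 0.0236
```

Emit:
{"op": "servo_tool", "data": {"deltas": [[[0, 0, 0], [0.1, 0, 0], 0], [[0, 0, 0], [0.2, 0, 0], 0], [[0, 0, 0], [0.3, 0, 0], 0], [[0, 0, 0], [0.35, 0, 0], 0], [[0, 0, 0], [0.35, 0, 0], 0]]}}

```text
clock: 8.9
tool_pos: [0.4762, 0.336, 0.0937]
orientation: [47.2, 89.5, -143.4]
force: [-6.5, -3.2, 18.1]
opening: 0.0231
```

Contact is made, so I ease the load and release.

Emit:
{"op": "servo_tool", "data": {"deltas": [[[0, 0, 0], [0, 0, 0], 0], [[0, 0, 0], [0, 0, 0], 0], [[0, 0, 0], [0, 0, 0], 2.6], [[0, 0, 0], [0, 0, 0], 4], [[0, 0, 0], [0, 0, 0], 6]]}}

```text
clock: 9.4
tool_pos: [0.4763, 0.336, 0.0935]
orientation: [47.8, 89.5, -142.8]
force: [0.3, -0.2, 1.1]
opening: 0.0365
```

Emit:
{"op": "servo_tool", "data": {"deltas": [[[0, 0, 0], [0, 0, 0], 6], [[0, 0, 0], [-1, 0, 0], 6], [[0, 0, 0], [-3, 0, 0], 6], [[0, 0, 0], [-6, 0, 0], 6], [[0, 0, 0], [-9, 0, 0], 6]]}}

```text
clock: 9.9
tool_pos: [0.477, 0.3364, 0.185]
orientation: [49.9, 89.4, -140.7]
force: [0.6, 0.4, -0.4]
opening: 0.0597
```

Emit:
{"op": "servo_tool", "data": {"deltas": [[[0, 0, 0], [-3, 0, 0], 6], [[0, 0, 0], [-5, 3, -1.1], 6], [[0, 0, 0], [-5, 6, -2.2], 6], [[0, 0, 0], [-5, 9, -3.3], 6], [[0, 0, 0], [-5, 12, -4.4], 6]]}}

```text
clock: 10.4
tool_pos: [0.4987, 0.2096, 0.2368]
orientation: [50.0, 89.5, -140.6]
force: [-0.4, 0.2, -0.1]
opening: 0.0599
```

```bash
python3 - <<'E'
from m import *
from scipy.spatial.transform import Rotation as Ro
o=ctrl.get_obs(); R=Ro.from_euler('xyz',o['orientation'],degrees=True).as_matrix(); print(o['tool_pos'],o['opening'],o['force']); print(R.round(4))
a=snap('scene');b=snap('side')
ma,sa,ca=blob(a,[(100,125)],(322,222,350,265),150); mb,sb,cb=blob(b,[(100,125)],(290,230,320,275),150)
bl=tri((a,*ca),(b,*cb)); print('blue',bl,sa,sb)
print('delta cm',100*R.T@(np.array([bl[0][0],bl[0][1],.24])-o['tool_pos']))
o1=cv2.resize(a['image'][300:440,400:560],None,fx=2.5,fy=2.5);o2=cv2.resize(b['image'][120:260,180:340],None,fx=2.5,fy=2.5)
cv2.imwrite('pics/k.png',np.hstack([o1,o2])[:,:,::-1])
E
```

```text
[0.49865453 0.20958214 0.23678271] 0.05990459838118434 [-0.44741463  0.22788668 -0.12610595]
[[-0.0067 -0.183  -0.9831]
 [-0.0055 -0.9831  0.183 ]
 [-1.      0.0066  0.0056]]
blue (array([ 0.53886251, -0.05534339,  0.11769369]), np.float64(0.0012897325169955699)) [327 227  17  31 475] [297 236  16  26 352]
delta cm [-0.2028993  25.31128617 -8.79905023]
```

View pics/k.png

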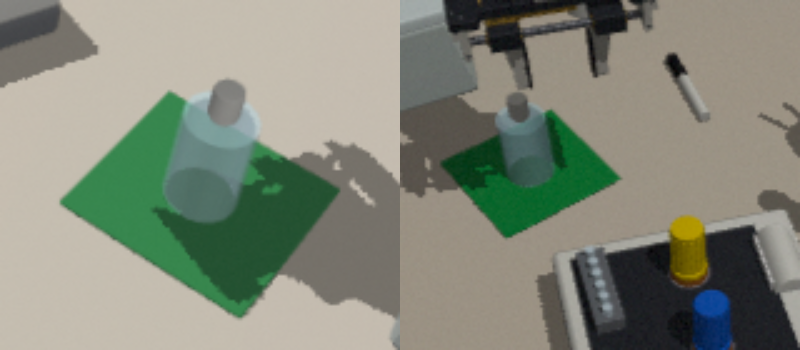

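The crops show the cover upright with its base well inside the mat, and the yellow cap shut. The blue cap is at (0.539, −0.055). Moving over it.

Emit:
{"op": "servo_tool", "data": {"deltas": [[[0, 0, 0], [0, 2, -0.7], 7], [[0, 0, 0], [0, 5, -1.7], 7], [[0, 0, 0], [0, 8, -2.8], 7], [[0, 0, 0], [0, 11, -3.9], 7], [[0, 0, 0], [0, 14, -4.9], 7]]}}

```text
clock: 11.0
tool_pos: [0.521, 0.0602, 0.2383]
orientation: [53.2, 89.5, -137.5]
force: [0.6, 0.3, 0.7]
opening: 0.0699
```

Emit:
{"op": "servo_tool", "data": {"deltas": [[[0, 0, 0], [0, 3, -1.0], 7], [[0, 0, 0], [0, 6, -2.1], 7], [[0, 0, 0], [0, 9, -3.1], 7], [[0, 0, 0], [0, 11.3, -3.9], 7], [[0, 0, 0], [0, 11.3, -3.9], 7]]}}

```text
clock: 11.5
tool_pos: [0.5387, -0.0601, 0.2394]
orientation: [56.2, 89.5, -134.6]
force: [0.2, 0.0, -0.4]
opening: 0.0701
```

```bash
python3 - <<'E'
from m import *
from scipy.spatial.transform import Rotation as Ro
o=ctrl.get_obs(); R=Ro.from_euler('xyz',o['orientation'],degrees=True).as_matrix(); print(o['tool_pos'],o['opening'],o['force']); print(R.round(4))
print('delta cm',100*R.T@(np.array([.5395,-.055,.118])-o['tool_pos']))
E
```

```text
[ 0.5387139  -0.06013888  0.23941141] 0.07013358734347572 [ 0.21434445  0.02061143 -0.42396508]
[[-0.006  -0.1876 -0.9822]
 [-0.0061 -0.9822  0.1877]
 [-1.      0.0072  0.0048]]
delta cm [12.1370667  -0.60634228 -0.038914  ]
```

Emit:
{"op": "servo_tool", "data": {"deltas": [[[0, 0, 0], [0, -0.3, 0], 7], [[0, 0, 0], [2, -0.4, 0], 7], [[0, 0, 0], [4, -0.5, 0], 7], [[0, 0, 0], [6, -0.5, 0], 7], [[0, 0, 0], [7, -0.5, 0], 7]]}}

```text
clock: 12.0
tool_pos: [0.5385, -0.0546, 0.1681]
orientation: [49.2, 89.4, -141.5]
force: [-0.6, 0.8, 0.0]
opening: 0.0695
```

```bash
python3 - <<'E'
from m import *
from scipy.spatial.transform import Rotation as Ro
o=ctrl.get_obs(); R=Ro.from_euler('xyz',o['orientation'],degrees=True).as_matrix(); print(o['tool_pos'],o['opening'],o['force'])
print('delta cm',100*R.T@(np.array([.5395,-.055,.118])-o['tool_pos']))
E
```

```text
[ 0.53853049 -0.05457041  0.16810781] 0.06954061950662752 [-0.58858671  0.75983043  0.00801067]
delta cm [ 5.01004621 -0.01354759 -0.13574365]
```

Emit:
{"op": "servo_tool", "data": {"deltas": [[[0, 0, 0], [1, 0, -0.1], 7], [[0, 0, 0], [2.3, 0, -0.1], 7], [[0, 0, 0], [3.6, 0, -0.1], 7], [[0, 0, 0], [5, 0, -0.1], 7], [[0, 0, 0], [5, 0, -0.1], 7]]}}

```text
clock: 12.5
tool_pos: [0.5379, -0.0552, 0.1161]
orientation: [41.5, 89.3, -149.2]
force: [-0.1, -0.3, 0.5]
opening: 0.0702
```

Emit:
{"op": "servo_tool", "data": {"deltas": [[[0, 0, 0], [0, 0, 0], 4], [[0, 0, 0], [0, 0, 0], 2], [[0, 0, 0], [0, 0, 0], 0], [[0, 0, 0], [0, 0, 0], 0], [[0, 0, 0], [0, 0, 0], 0]]}}

```text
clock: 13.0
tool_pos: [0.538, -0.0552, 0.1164]
orientation: [42.7, 89.3, -148.1]
force: [0.1, 0.2, 0.4]
opening: 0.0356
```

Emit:
{"op": "servo_tool", "data": {"deltas": [[[0, 0, 0], [0, 0, 0], 0], [[0, 0, 0], [0, 0, 0], 0], [[0, 0, 0], [-0.3, 0, 0], 0], [[0, 0, 0], [-0.8, 0, 0], 0], [[0, 0, 0], [-1.3, 0, 0], 0]]}}

```text
clock: 13.5
tool_pos: [0.5375, -0.0552, 0.1291]
orientation: [38.9, 89.2, -151.9]
force: [-1.5, 1.2, -7.4]
opening: 0.0336
```

Emit:
{"op": "servo_tool", "data": {"deltas": [[[0, 0, 0], [-0.6, 0, 0], 0], [[0, 0, 0], [-1.2, 0, 0], 0], [[0, 0, 0], [-1.8, 0, 0], 0], [[0, 0, 0], [-2.4, 0, 0], 0], [[0, 0, 0], [-2.8, 0, 0], 0]]}}

```text
clock: 14.0
tool_pos: [0.5374, -0.0551, 0.1578]
orientation: [38.2, 89.2, -152.7]
force: [3.6, -1.9, -21.6]
opening: 0.0333
```

Emit:
{"op": "servo_tool", "data": {"deltas": [[[0, 0, 0], [-0.1, 0, 0], 0], [[0, 0, 0], [-0.2, 0, 0], 0], [[0, 0, 0], [-0.3, 0, 0], 0], [[0, 0, 0], [-0.3, 0, 0], 0]]}}

```text
clock: 14.4
tool_pos: [0.5373, -0.055, 0.1583]
orientation: [34.6, 89.1, -156.3]
force: [6.9, -3.7, -26.7]
opening: 0.0335
```

It's at the stop (26.7 N at +42 mm). Easing the load, releasing and retreating upward.

Emit:
{"op": "servo_tool", "data": {"deltas": [[[0, 0, 0], [0.1, 0, 0], 0], [[0, 0, 0], [0.1, 0, 0], 0], [[0, 0, 0], [0.1, 0, 0], 5], [[0, 0, 0], [0.1, 0, 0], 7], [[0, 0, 0], [0.1, 0, 0], 7]]}}

```text
clock: 14.9
tool_pos: [0.5381, -0.0549, 0.1585]
orientation: [37.9, 89.2, -152.9]
force: [0.4, -0.8, -0.3]
opening: 0.0521
```

Emit:
{"op": "servo_tool", "data": {"deltas": [[[0, 0, 0], [0, 0, 0], 7], [[0, 0, 0], [-2, 0, 0], 7], [[0, 0, 0], [-5, 0, 0], 7], [[0, 0, 0], [-8, 0, 0], 7], [[0, 0, 0], [-11, 0, 0], 7]]}}

```text
clock: 15.4
tool_pos: [0.5394, -0.0543, 0.2703]
orientation: [39.8, 89.3, -151.0]
force: [0.5, -0.1, 0.7]
opening: 0.0697
```

Emit:
{"op": "servo_tool", "data": {"deltas": [[[0, 0, 0], [-3, 0, 0], 7], [[0, 0, 0], [-3, 0, 0], 7], [[0, 0, 0], [-3, 0, 0], 7]]}}

```text
clock: 15.7
tool_pos: [0.5401, -0.054, 0.3013]
orientation: [42.8, 89.4, -148.0]
force: [0.3, -0.0, -0.3]
opening: 0.07
```

```bash
python3 - <<'E'
from m import *
o=ctrl.get_obs(); print(o['tool_pos'],o['force'],o['clock'])
a=snap('scene');b=snap('side')
for n,h,ra,rb in(('yel',[(20,34)],(335,235,380,300),(280,195,310,240)),('blue',[(100,125)],(322,205,350,265),(290,215,320,275)),('red',[(0,6),(174,180)],(300,190,330,240),(300,255,335,300))):
    ma,sa,ca=blob(a,h,ra,150); mb,sb,cb=blob(b,h,rb,150); print(n,tri((a,*ca),(b,*cb)),sa,sb)
o1=cv2.resize(a['image'][170:440,260:550],(430,400));o2=cv2.resize(b['image'][120:340,180:380],(364,400))
cv2.imwrite('pics/l.png',np.hstack([o1,o2])[:,:,::-1])
E
```

```text
[ 0.54008965 -0.05399547  0.30132273] [ 0.30269688 -0.00238171 -0.30981853] 15.7
yel (array([0.5582812 , 0.04401913, 0.11684552]), np.float64(0.00010253041467989613)) [347 253  18  33 522] [288 207  15  25 300]
blue (array([ 0.53890384, -0.05546753,  0.15605407]), np.float64(0.0018198477380771039)) [327 212  17  31 475] [297 225  16  27 383]
red (array([ 0.519297  , -0.1532802 ,  0.13740614]), np.float64(0.0013862134252724766)) [309 196  16  30 398] [307 263  17  28 400]
```

View pics/l.png

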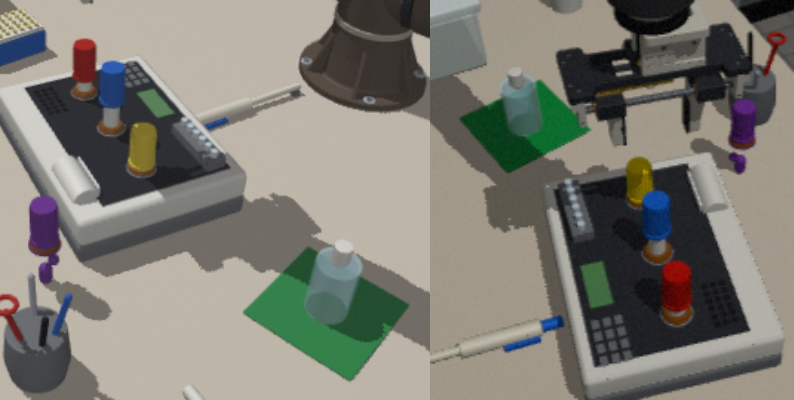

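The last picture shows the yellow cap shut, the blue fully up (39 mm rise), the cover upright on the mat and the gripper clear.

```bash
python3 -c "from plant import ctrl; print(ctrl.close_job())"
```

```text
the job is handed in; nothing more can be done
None
```

The changeover is done and handed in at about 16 s of robot time. I pressed the yellow cap shut, set the dust cover down on the green mat, then pulled the blue cap up to its stop. No verdict is reported, so this is what my last checks showed:

- **Yellow cap:** its centre came down from 0.140 m to 0.117 m, so its top is about 147 mm above the bench (145 mm is shut). The press ended firm at about 18 N. The 2 mm difference is within the camera calibration, and no stem is visible.
- **Blue cap:** its centre rose about 38 mm (0.118 m to 0.156 m), and the pull met the stop at about 27 N.
- **Cover:** it stands upright near the mat's centre. It was released only after it touched down at about 18 N, so it was not dropped.
- **Red cap:** its triangulated height drifted from 0.133 m to 0.137 m between pictures. I put that down to the arm partly hiding it in the earlier scene views. Its outline in the side view stayed within 1 pixel, and the robot never went near it.
- **Cuvette rack and tip box:** the final picture shows no sign that either was disturbed, and the plan kept the arm clear of both. I did not measure their positions.
- **Gripper:** it is clear of everything, with the fingertips at about 0.30 m.

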